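# Punch the pilot mark in a counterbore

## Robot

A 7-joint arm with a two-finger parallel gripper is mounted at the origin on the work surface. World frame = base frame: x ahead of the robot, y to its left, z up, the work surface at z = 0. Lengths are in m, angles in rad, forces in N, time in s.
With the tool pointing down it reaches from about 0.425 to 0.925 m from the base axis. Payload 6.8 kg.
Tool frame: the origin (TCP) lies midway between the tips of the shut fingers; the grasp point (between the pads) lies 19 mm behind it; z points along the fingers, y is the direction in which the jaws open and shut (so a half turn about z gives the same grasp; the last joint's range is limited). The gripper opens to 85 mm and grips with 20 to 120 N. Pads are 22 mm wide; open, the fingers measure 114 mm over their backs; the gripper's body (76 mm by 85 mm) begins 54 mm behind the grasp point. The pads swing forward as they close: fully open they stand 13 mm farther back than shut.
Start: joints at [-0.108, 0.477, 0.022, 1.555, -0.011, 1.109, -0.083], TCP at [0.675, 0, 0.231] pointing down, gripper open.
Joint ranges: [-2.96, 2.96], [-0.34, 2.1], [-1.41, 1.46], [0.24, 2.44], [-1.37, 4.51], [0.17, 1.92], [-2.96, 2.96]. Speed limits (rad/s): [2.39, 2.39, 3.14, 3.14, 3.14, 3.14, 3.14].

## Interface

Orientations are given as a unit quaternion [w, x, y, z].
In Python, from cell import readout, optics, r gives the robot as it stands.
- The arm moves only by the tool step_arm, never from a script. Its argument "rows" is a list of rows, each a list of 2 entries, a list of its own where there are three numbers: the shift along the tool's x, y, z in mm, then the turn about the tool's z in degrees. A call has 1 to 5 rows; each row is the pose to reach, as a shift and turn from the pose commanded when the call began, along the tool's axes at that moment; what a row does not reach only later rows make up. A row lasts 1/10 s, in which the tool goes at most 50 mm and 8.59 degrees, less where a joint would pass 70% of its speed; a pose out of reach is approached as far as the arm can. A call with a gripper value outside its range is refused whole. "hand" is the closure, from 0 (fully open) to 1 (shut), set as the call begins (left out, the last holds). The fingers move at their own pace and stop on an object; the grip force is fixed at half the most. Time passes only in rows, so rows that repeat a pose let the fingers close. It gives the time, the measured TCP pose, the force and the opening at its end, in the units of the state.
- readout.get_obs(): the state, without advancing time (a new reading comes with each control period).
- optics.snapshot(name): name is "scene" or "side" or "wrist"; returns the picture (400x640x3 uint8, blue, green, red); there is no depth.
- optics.camera_params(name): a dict with "fx", "fy", "cx", "cy" (pixels), "cam_to_world" (4x4, takes a point from camera to world coordinates). Camera axes: x right, y down, z forward; pixel columns grow to the right and rows downward; lengths in m; the calibration is good to about 2 mm. The wrist camera is an equidistant fisheye: a pixel r from the principal point sees the ray r / f radians off the axis. A picture is of the moment at which its call begins: read the wrist's pose just before it. camera_params takes no time and is no camera call; for the wrist camera it gives the pose at the moment of the call.
- r.hand_in(): hands the job in, once; it reports no verdict.
The state is a dict: "t": time; "joint_pos": joint angles; "qd": joint speeds; "effort": joint torques, N m; "eef_pos": TCP position; "ee_rot": TCP orientation; "ft_force": force on the tool from outside, world axes, zero at the start; "wrist_torque": the same for the moment, N m; "grip_width": opening from 0.0 (shut) to 1.0 (fully open).
Only numpy, scipy, OpenCV 4.12 (cv2) and the standard library are available. Lean on these libraries where they do the work, as an engineer would, in place of code of your own. Each camera call takes 0.05 s, during which the arm holds its last target. There are 200 camera calls.

## Task

Take the spring punch from its stand and mark the pilot point at the bottom of the wide counterbore in the clamped rail: with the punch upright and its tip at the middle of the bore, press straight down on the floor of the bore with a steady 14 N or so (11 to 17 N) for a full second, never above 20 N, then lift straight off without letting the tip slide or mark the wood anywhere else. Then put the punch back, fully home, in the hole it came from, let go, and leave everything else where it is.

Things in the scene. Friction and masses are not known exactly. Their poses are not given: they have to be found in the camera images.
- punch: Spring-loaded marking punch, all steel, standing upright in one of the two holes of the wooden stand, 0.18 kg with its pin. Origin on its axis at the lower end of the sleeve, z along the axis up. Sleeve 14 mm diameter from z = 0 to 40 mm; stop collar 28 mm diameter from 40 to 46 mm (rests on the stand's top); dark grip, 20 mm diameter, from 46 mm to the top at 112 mm: hold it there, e.g. 85 mm above the origin. A 6 mm pin sticks 34 mm out of the lower end, on the axis.
- pin: The punch's pin, 6 mm diameter, flat end. Origin at the centre of its tip, 34 mm below the punch's origin when free. It slides up into the sleeve against a linear spring of 5 N per mm without preload, 6 mm until the spring goes solid (30 N).
- rail: Brown wooden cabinet rail, 90 (x) x 260 (y) x 45 (z) mm, lying clamped to the bench and immovable. Origin at the centre of its underside. One wide hole (the counterbore, 18 mm across) 60 mm from the centre towards +y; two narrow 8 mm dowel holes at y = -35 mm; a red-barred screw clamp 93 mm high at y = -105 mm on its +x side; low wooden stops against the long sides.
- bore (a point): Centre of the counterbore's mouth, on the rail's top face (45 mm above the bench). The counterbore is 18 mm across, straight down; its flat hard wooden floor lies somewhere between 4 and 24 mm below the face, a different depth every time and not measured: it has to be felt.
- stand: Wooden block 70 (x) x 130 (y) x 80 (z) mm, fixed to the bench, origin at the centre of its underside. Two upright through holes of 17 mm at y = +33 and -33 mm: the punch stands in one, its collar on the block's top (punch origin then 40 mm above the bench), the dowel in the other.
- dowel: Bystander: plain wooden dowel, 14 mm diameter, 98 mm long, standing in the stand's other hole, 18 mm proud of it. Origin at its lower end.
- tape: Bystander: yellow tape measure, 62 x 36 x 58 (mm), loose on the bench.
- glue: Bystander: white glue bottle, 56 across, 150 high (mm), loose on the bench.
- square: Bystander: try square, wooden stock 110 long, steel blade 150 long (mm), loose on the bench.
- sanding_block: Bystander: cork sanding block, 65 x 110 x 34 (mm), loose on the bench.
- screw_jar: Bystander: glass jar with steel lid, 64 across, 75 high (mm), loose on the bench.
- offcut: Bystander: wooden offcut 120 x 45 x 20 (mm), loose on the bench.
- mallet: Bystander: hammer with wooden handle, 280 long, lying (mm), loose on the bench.

How it is judged:
On the way, in this order (a step that is already met when the one before it is completed fails the run):
1. the punch is out of its stand, in the fingers (z of pin in the frame of stand above 0.085 m and contact force between the fingers and punch above 3 N), for 0.1 s.
2. the tip presses the floor of the bore with 10 to 18 N for 0.8 s, within 3.5 mm of the middle, the punch within 0.12 rad of upright (contact force between punch and rail between 10 and 18 N and horizontal distance between pin and bore below 0.0035 m and z of pin in the frame of bore below -0.0015 m and angle between punch's own z axis and vertical below 0.12 rad), for 0.8 s.
3. the punch is lifted clear of the rail (z of pin in the frame of bore above 0.01 m and contact force between punch and rail below 0.1 N), for 0.1 s.
At the end, for the whole second after the job is handed in: The punch stands released and at rest, upright within 0.1 rad, in the stand's hole it came from, within 5 mm of its starting place (so its collar rests on the stand); the dowel still stands in its own hole (within 20 mm) (distance of punch from where it was at the start of the episode below 0.005 m and angle between punch's own z axis and vertical below 0.1 rad and linear speed of punch below 0.02 m/s and contact force between the fingers and punch below 0.1 N and distance of dowel from where it was at the start of the episode below 0.02 m); the robot touches nothing.
It fails at once if the punch presses on the rail with more than 23 N (contact force between punch and rail above 23 N).
It fails at once if the punch touches the rail (over 1 N) with its tip more than 4.5 mm from the middle of the bore (contact force between punch and rail above 1 N and horizontal distance between pin and bore above 0.0045 m).
It fails at once if the pin slides (over 20 mm/s) while pressed on the rail with more than 5 N (contact force between punch and rail above 5 N and linear speed of pin above 0.02 m/s).
It fails at once if a bystander is moved by more than 20 mm (distance of any of tape, glue, square, sanding_block, screw_jar, offcut, mallet, dowel from where it was at the start of the episode above 0.02 m).
It also fails if it takes over 58 s, if anything falls off the work surface, if the arm or the gripper's body presses on something with over 40 N, if the wrist force passes 120 N, or if a joint passes its speed limit or range.

## Working session

There is one attempt and no reset: what is moved stays moved. The work goes in short steps, Python scripts to look and compute and a tool call to move; the robot and the scene stay as the last step left them, time stands still between calls to the robot, and variables do not carry over. Pictures are saved under pics/ and viewed, about 8 in all and at most 12, crops included, and the job is handed in when it is done.

Besides the shell and the picture viewer there is one more tool, called after "Call:" by a JSON object that holds its "fn" and its "kwargs", one argument or row to a line. step_arm: Moves the arm, as the interface text tells. Its arguments: {"type":"object","properties":{"rows":{"type":"array"},"hand":{"type":"number"}},"required":["rows"]}

```bash
mkdir -p pics
cat > h.py <<'E'
import numpy as np,cv2
from cell import readout,optics,r
def snap(n,f):
    im=optics.snapshot(n); cv2.imwrite('pics/'+f,im); return im
def cast(P,u,v,z,fish=False):
    M=np.array(P['cam_to_world']); x=(u-P['cx'])/P['fx']; y=(v-P['cy'])/P['fy']
    if fish:
        a=np.hypot(x,y); s=np.sin(a)/a if a>1e-9 else 1; d=np.array([x*s,y*s,np.cos(a)])
    else: d=np.array([x,y,1])
    d=M[:3,:3]@d; o=M[:3,3]
    return o+d*(z-o[2])/d[2]
def proj(P,p,fish=False):
    M=np.array(P['cam_to_world']); c=M[:3,:3].T@(np.array(p)-M[:3,3])
    if fish:
        rr=np.hypot(c[0],c[1]); a=np.arctan2(rr,c[2]); return P['cx']+P['fx']*a*c[0]/rr,P['cy']+P['fy']*a*c[1]/rr
    return P['cx']+P['fx']*c[0]/c[2],P['cy']+P['fy']*c[1]/c[2]
E
python3 - <<'E'
from h import *
import json
o=readout.get_obs(); print({k:np.round(v,4).tolist() for k,v in o.items()})
for n in('scene','side','wrist'):
    P=optics.camera_params(n); print(n,P); snap(n,n+'0.png')
E
```

```text
{'t': 0.0, 'joint_pos': [-0.1081, 0.4778, 0.0223, 1.5565, -0.0115, 1.1093, -0.0831], 'qd': [-0.0007, -0.0006, -0.0004, 0.001, 0.001, 0.0007, 0.0018], 'effort': [-0.0005, -59.6444, 1.6077, -28.1195, 0.0124, 0.0094, 0.0], 'eef_pos': [0.6744, -0.0, 0.2303], 'ee_rot': [-0.0006, 0.7071, 0.7071, -0.0007], 'ft_force': [0.0092, 0.4417, 0.9474], 'wrist_torque': [0.0225, 0.0374, 0.0204], 'grip_width': 1.0005}
scene {'fx': 410.65013329954246, 'fy': 410.65013329954246, 'cx': 320.9605849665337, 'cy': 199.94612742144608, 'cam_to_world': array([[ 0.30614338,  0.68331394, -0.66284107,  1.24033305],
       [ 0.95191301, -0.22831325,  0.20429066, -0.20841126],
       [-0.01174075, -0.69350928, -0.72035202,  0.80890425],
       [ 0.        ,  0.        ,  0.        ,  1.        ]])}
side {'fx': 504.11870338042525, 'fy': 504.11870338042525, 'cx': 319.282662602778, 'cy': 195.91208356681082, 'cam_to_world': array([[-0.76295742, -0.48303458,  0.42962026, -0.11757677],
       [-0.64637498,  0.55998709, -0.51827969,  0.81594651],
       [ 0.00976521, -0.67312113, -0.73946778,  1.21779594],
       [ 0.        ,  0.        ,  0.        ,  1.        ]])}
wrist {'fx': 309.70691628693146, 'fy': 309.70691628693146, 'cx': 323.56225230988076, 'cy': 199.32754211896392, 'cam_to_world': array([[ 9.99999162e-01, -1.67268504e-04, -1.28359314e-03,
         6.74062576e-01],
       [-5.17524045e-04, -9.60578643e-01, -2.78007919e-01,
         7.03243748e-02],
       [-1.18649019e-03,  2.78008350e-01, -9.60577925e-01,
         3.72021368e-01],
       [ 0.00000000e+00,  0.00000000e+00,  0.00000000e+00,
         1.00000000e+00]])}
```

View pics/scene0.png

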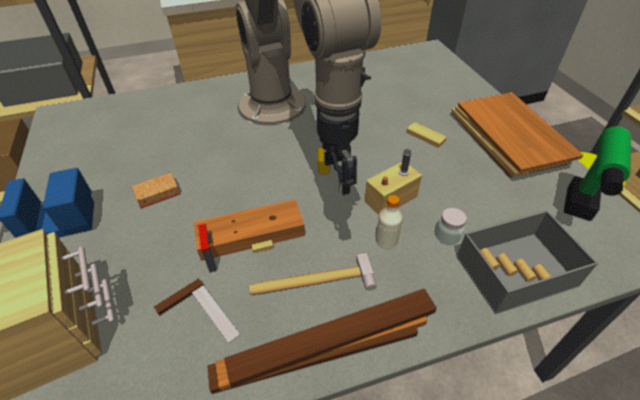

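View pics/side0.png

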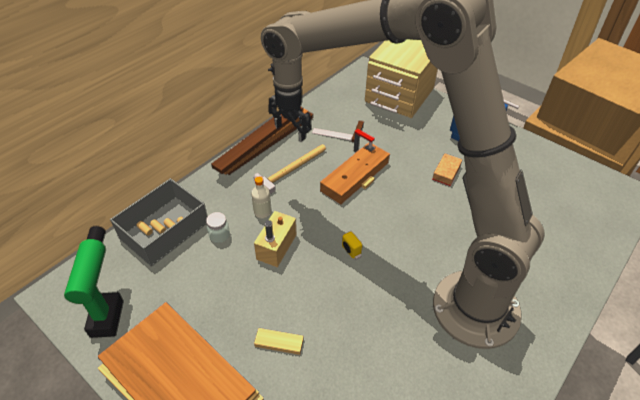

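View pics/wrist0.png

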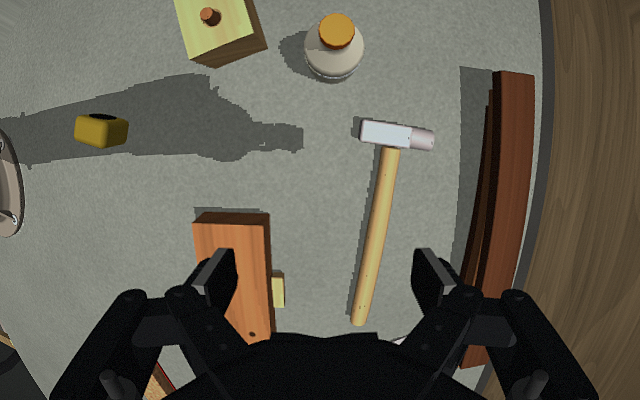

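Run:
```python
from h import *
a=cv2.imread('pics/scene0.png')[140:280,190:430]; b=cv2.imread('pics/side0.png')[130:270,240:400]
k=lambda i,s:cv2.resize(i,None,fx=s,fy=s,interpolation=cv2.INTER_CUBIC)
A=k(a,3.3); B=k(b,3.3)
cv2.imwrite('pics/sc.png',A[:, :792])
c=np.zeros((470,800,3),np.uint8); c[:462,:528]=B; cv2.imwrite('pics/si.png',c[:,:540])
S=optics.camera_params('scene'); D=optics.camera_params('side')
print('punch',cast(S,406,152,.152),cast(D,268,228,.152))
print('bore',cast(S,276,217,.045))
```

```text
punch [0.54513568 0.22972974 0.152     ] [0.53075068 0.24872172 0.152     ]
bore [ 0.55802683 -0.11588118  0.045     ]
```

View pics/sc.png

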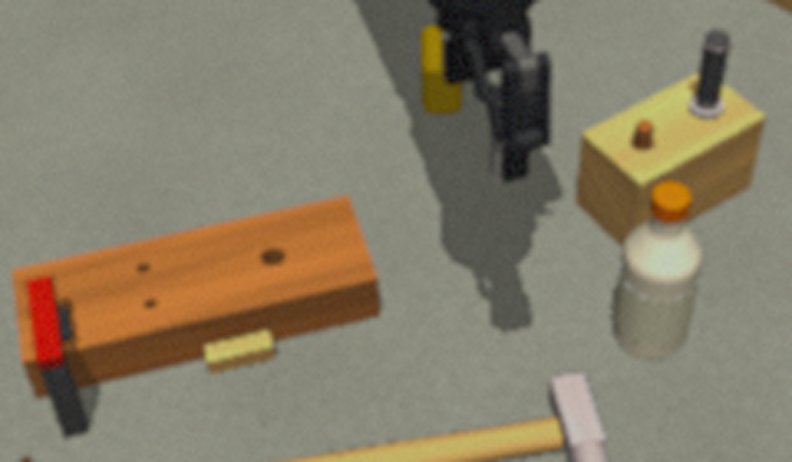

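View pics/si.png

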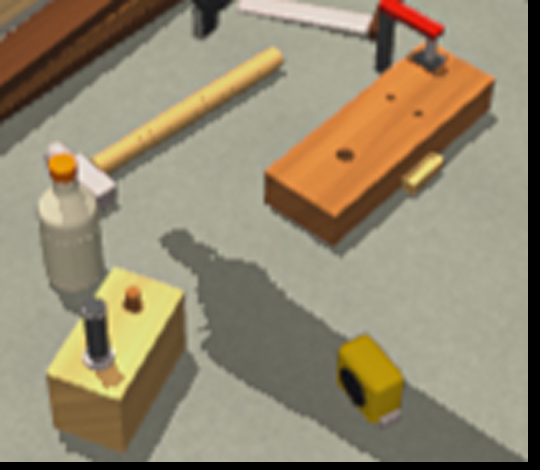

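Run:
```python
from h import *
S=optics.camera_params('scene'); D=optics.camera_params('side');W=optics.camera_params('wrist')
def tri(us,ud):
    A=[];B=[]
    for P,u in((S,us),(D,ud)):
        M=P['cam_to_world'];o=M[:3,3];d=cast(P,*u,0)-o;d/=np.linalg.norm(d);Q=np.eye(3)-np.outer(d,d);A.append(Q);B.append(Q@o)
    return np.linalg.lstsq(np.vstack(A),np.hstack(B),rcond=None)[0].round(4)
s=lambda x,y:(190+x/3.3-.35,140+y/3.3-.35); d=lambda x,y:(240+x/3.3-.35,130+y/3.3-.35)
print('punch top',cast(S,*s(716,38),.152),cast(D,*d(93,306),.152),tri(s(716,38),d(93,306)))
print('bore',cast(S,*s(272,257),.045),cast(D,*d(345,155),.045),tri(s(272,257),d(345,155)))
print('dowel',cast(S,*s(645,126),.098),cast(D,*d(133,291),.098))
print('glue',cast(S,*s(672,188),.15),cast(D,*d(62,158),.15), cast(W,337,27,.15,True))
print('dowelW',cast(W,208,15,.098,True))
print('dowholes',cast(S,*s(143,267),.045),cast(S,*s(150,304),.045),cast(D,*d(391,97),.045),cast(D,*d(418,113),.045))
```

```text
punch top [0.54267337 0.23263178 0.152     ] [0.54477316 0.23495056 0.152     ] [0.5439 0.2337 0.1521]
bore [ 0.55664992 -0.12556327  0.045     ] [ 0.55726941 -0.12405446  0.045     ] [ 0.5571 -0.125   0.0449]
dowel [0.56370571 0.17076674 0.098     ] [0.56367533 0.17054821 0.098     ]
glue [0.67550759 0.13519213 0.15      ] [0.68661769 0.12900569 0.15      ] [0.68344867 0.13300879 0.15      ]
dowelW [0.56759589 0.16754228 0.098     ]
dowholes [ 0.53582268 -0.21968395  0.045     ] [ 0.57320095 -0.22070985  0.045     ] [ 0.57326417 -0.22002743  0.045     ] [ 0.53829181 -0.21922878  0.045     ]
```

Call:
{"fn": "step_arm", "kwargs": {
  "rows": [
    [[40,-22,0],0],
    [[80,-44,0],0],
    [[120,-66,0],0],
    [[160,-88,0],0],
    [[200,-110,0],0]
  ],
  "hand": 0
}}

```text
t: 0.65
eef_pos: [0.5637, 0.2013, 0.2311]
ee_rot: [-0.0, 0.707, 0.707, -0.0]
ft_force: [-0.7, 1.2, -0.2]
grip_width: 1.003
```

Call:
{"fn": "step_arm", "kwargs": {
  "rows": [
    [[34,-20,0],0],
    [[34,-20,0],0],
    [[34,-20,0],0]
  ]
}}

```text
t: 0.95
eef_pos: [0.5443, 0.2349, 0.2312]
ee_rot: [-0.0, 0.706, 0.708, -0.0]
ft_force: [0.3, -0.8, -0.8]
grip_width: 1.001
```

Run:
```python
from h import *
P=optics.camera_params('wrist'); snap('wrist','w1.png')
o=readout.get_obs();print(o['t'],o['eef_pos'],o['ee_rot'])
for p in((.544,.234,.152),(.544,.234,.086),(.544,.234,.08)): print(proj(P,p,True))
```

```text
1.0 [0.54521974 0.23336314 0.23114584] [ 2.81022834e-04  7.07165117e-01  7.07048336e-01 -2.61147857e-04]
(np.float64(323.90502443938044), np.float64(208.80325870090863))
(np.float64(323.8220291431041), np.float64(187.52498365104427))
(np.float64(323.816188709344), np.float64(186.03685423832889))
```

View pics/w1.png

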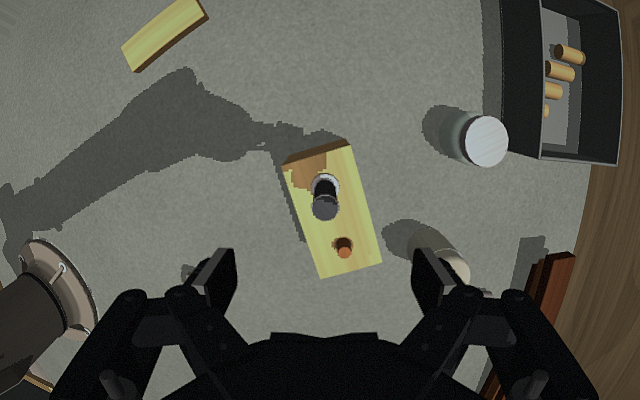

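Call:
{"fn": "step_arm", "kwargs": {
  "rows": [
    [[0,0,35],0],
    [[0,0,70],0],
    [[0,0,100],0],
    [[0,0,120],0],
    [[0,0,125],0]
  ]
}}

```text
t: 1.5
eef_pos: [0.5444, 0.2312, 0.1036]
ee_rot: [-0.0, 0.708, 0.706, -0.002]
ft_force: [-0.0, -0.8, 1.1]
grip_width: 0.997
```

Call:
{"fn": "step_arm", "kwargs": {
  "rows": [
    [[0,0,0],0],
    [[0,0,0],0],
    [[0,0,0],0],
    [[0,0,0],0],
    [[0,0,0],0]
  ],
  "hand": 1
}}

```text
t: 2.0
eef_pos: [0.5454, 0.2343, 0.1074]
ee_rot: [0.0, 0.707, 0.707, 0.001]
ft_force: [-1.0, -0.8, 3.8]
grip_width: 0.22
```

Call:
{"fn": "step_arm", "kwargs": {
  "rows": [
    [[0,0,0],0],
    [[0,0,0],0],
    [[0,0,0],0],
    [[0,0,0],0],
    [[0,0,0],0]
  ]
}}

```text
t: 2.5
eef_pos: [0.5455, 0.2343, 0.1074]
ee_rot: [0.0, 0.707, 0.707, 0.001]
ft_force: [-1.6, -0.8, 5.8]
grip_width: 0.217
```

Call:
{"fn": "step_arm", "kwargs": {
  "rows": [
    [[0,0,-4],0],
    [[0,0,-20],0],
    [[0,0,-50],0],
    [[0,0,-90],0],
    [[0,0,-130],0]
  ]
}}

```text
t: 3.0
eef_pos: [0.5443, 0.2337, 0.2372]
ee_rot: [-0.0, 0.707, 0.707, -0.001]
ft_force: [0.6, 1.1, -1.6]
grip_width: 0.219
```

Call:
{"fn": "step_arm", "kwargs": {
  "rows": [
    [[0,0,0],0],
    [[0,0,0],0],
    [[0,0,0],0],
    [[0,0,0],0]
  ]
}}

```text
t: 3.4
eef_pos: [0.544, 0.2335, 0.2345]
ee_rot: [-0.0, 0.707, 0.707, -0.002]
ft_force: [0.2, 1.1, -1.1]
grip_width: 0.218
```

Run:
```python
from h import *
o=readout.get_obs();print(o['t'],o['eef_pos'],o['ee_rot'],o['ft_force'],o['grip_width'])
a=snap('scene','s2.png'); b=snap('side','d2.png'); c=snap('wrist','w2.png')
o=readout.get_obs();t=np.array(o['eef_pos'])
S=optics.camera_params('scene'); D=optics.camera_params('side')
W=optics.camera_params('wrist')
g=t+[0,0,.019]
tiles=[]
for P,im,f in((S,a,0),(D,b,0),(W,c,1)):
    for q in(-.119,-.085,-.045,.027): print(proj(P,g+[0,0,q],f))
    u,v=map(int,proj(P,g+[0,0,-.08],f)); x0=max(u-45,0);y0=max(v-60,0)
    if f: x0,y0=u-90,min(v-60,400-170)
    k=im[y0:y0+(170 if f else 130),x0:x0+(180 if f else 90)]
    s=560/k.shape[0] if not f else 270/180; s=2.9
    if f: s=1.5
    print(x0,y0,s); k=cv2.resize(k,None,fx=s,fy=s,interpolation=cv2.INTER_CUBIC)
    z=np.zeros((380,k.shape[1],3),np.uint8); z[:k.shape[0]]=k[:380]; tiles.append(z)
cv2.imwrite('pics/t2.png',np.hstack(tiles)); print([z.shape for z in tiles])
```

```text
3.4 [0.54400944 0.23349732 0.23447203] [-4.81935641e-04  7.07062266e-01  7.07149311e-01 -1.60393256e-03] [ 0.2114264   1.13478988 -1.10405864] 0.21798400676525356
(np.float64(406.42118548818485), np.float64(156.71705628739286))
(np.float64(408.3267717175746), np.float64(146.10677202875547))
(np.float64(410.69013996590917), np.float64(132.94756226121993))
(np.float64(415.3125789276229), np.float64(107.20987031343076))
363 84 2.9
(np.float64(268.60572992621496), np.float64(226.04713505444346))
(np.float64(267.7929288785091), np.float64(218.1304275838773))
(np.float64(266.79741034616416), np.float64(208.43404613315656))
(np.float64(264.88942529851846), np.float64(189.8502124593952))
222 156 2.9
(np.float64(324.47613840528084), np.float64(199.75094918000076))
(np.float64(324.54807331434887), np.float64(213.21131726655946))
(np.float64(324.6628231156659), np.float64(235.14396443112463))
(np.float64(325.02488726703444), np.float64(308.6530740221817))
234 155 1.5
[(380, 261, 3), (380, 261, 3), (380, 270, 3)]
```

View pics/t2.png

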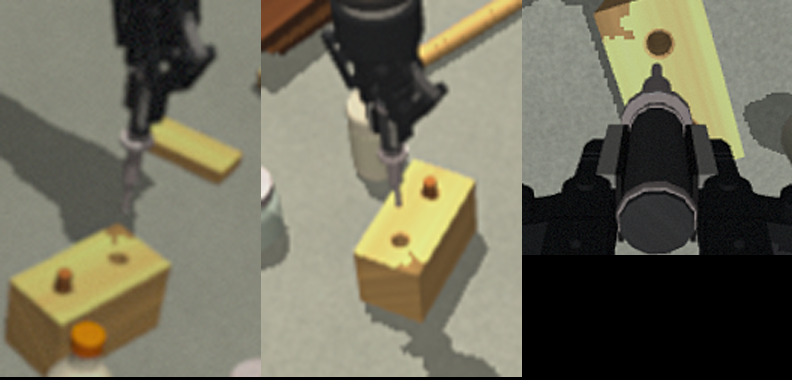

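Call:
{"fn": "step_arm", "kwargs": {
  "rows": [
    [[-30,0,0],0],
    [[-70,3,0],0],
    [[-115,5,0],0],
    [[-160,7,0],0],
    [[-205,9,0],0]
  ]
}}

```text
t: 4.05
eef_pos: [0.5537, 0.0273, 0.236]
ee_rot: [-0.0, 0.707, 0.707, -0.0]
ft_force: [1.6, -0.0, -1.4]
grip_width: 0.216
```

Call:
{"fn": "step_arm", "kwargs": {
  "rows": [
    [[-45,2,0],0],
    [[-90,3,0],0],
    [[-130,4,10],0],
    [[-153,4,30],0],
    [[-153,4,50],0]
  ]
}}

```text
t: 4.55
eef_pos: [0.5575, -0.1294, 0.1857]
ee_rot: [0.001, 0.71, 0.705, -0.001]
ft_force: [-0.4, 0.0, -2.2]
grip_width: 0.22
```

Call:
{"fn": "step_arm", "kwargs": {
  "rows": [
    [[0,0,10],0],
    [[0,0,10],0],
    [[0,0,10],0],
    [[0,0,10],0]
  ]
}}

```text
t: 4.95
eef_pos: [0.5589, -0.1233, 0.1773]
ee_rot: [0.001, 0.707, 0.708, 0.001]
ft_force: [0.2, -1.0, -1.6]
grip_width: 0.215
```

Run:
```python
from h import *
o=readout.get_obs();t=np.array(o['eef_pos']);print(o['t'],t,o['ee_rot'],o['ft_force'])
W=optics.camera_params('wrist');c=snap('wrist','w3.png')
print('tip',proj(W,t+[0,0,-.1],1),'bore',proj(W,[.557,-.125,.045],1))
k=c[130:330,230:420]; cv2.imwrite('pics/w3c.png',cv2.resize(k,None,fx=3,fy=3,interpolation=cv2.INTER_CUBIC))
```

```text
4.95 [ 0.55890527 -0.12328199  0.17733878] [6.35273072e-04 7.06647430e-01 7.07565234e-01 6.67521615e-04] [ 0.1574938  -1.01755786 -1.61142008]
tip (np.float64(324.0713634895043), np.float64(199.83387584426706)) bore (np.float64(321.8504204507125), np.float64(191.75567794832025))
```

View pics/w3c.png

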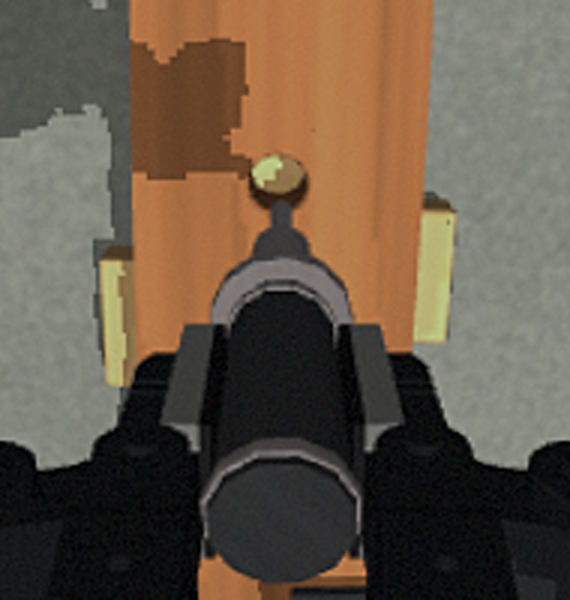

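Run:
```python
from h import *
o=readout.get_obs();t=np.array(o['eef_pos']);W=optics.camera_params('wrist')
k=cv2.imread('pics/w3.png')
h=cv2.cvtColor(k[178:203,308:345],cv2.COLOR_BGR2LAB).astype(int)
m=(np.abs(h-np.median(h[:,-6:].reshape(-1,3),0)).sum(2)>35)
for row in m: print(''.join('#' if x else '.' for x in row))
f=lambda x,y:(230+x/3-.33,130+y/3-.33)
print(cast(W,*f(279,181),.045,1),cast(W,*f(283,210),t[2]-.1014,1),t)
```

```text
.....................................
.....................................
.....................................
###........#...#.....................
####........######...................
######...######....##................
#######.########.....##..............
################.....##..............
##############.#.#....#..............
.##################.#.###............
.########################............
.####################.###............
.....####################............
.....###############.####............
....########.############............
.....####################............
.....####################............
.....###################.............
......##################.............
.......################..............
.......################..............
.........#############...............
...........#########.................
...........#########.................
............########.................
[ 0.55771167 -0.12349826  0.045     ] [ 0.55881481 -0.12369229  0.07597294] [ 0.55885606 -0.12341964  0.17737294]
```

Call:
{"fn": "step_arm", "kwargs": {
  "rows": [
    [[0,-0.5,5],0],
    [[-0.2,-1.3,12],0],
    [[-0.2,-1.3,18],0],
    [[-0.2,-1.3,22],0],
    [[-0.2,-1.3,22],0]
  ]
}}

```text
t: 5.5
eef_pos: [0.5561, -0.1241, 0.1534]
ee_rot: [-0.001, 0.707, 0.707, -0.001]
ft_force: [-0.3, -0.0, -1.8]
grip_width: 0.218
```

Call:
{"fn": "step_arm", "kwargs": {
  "rows": [
    [[0,0,0],0],
    [[0,0,0],0],
    [[0,0,0],0]
  ]
}}

```text
t: 5.8
eef_pos: [0.5569, -0.1242, 0.1545]
ee_rot: [0.0, 0.707, 0.707, 0.0]
ft_force: [0.8, 0.6, -1.9]
grip_width: 0.218
```

Run:
```python
from h import *
S=[]
for i in range(3):
    o=readout.get_obs();t=np.array(o['eef_pos']);print(o['t'],t,o['ft_force'])
    W=optics.camera_params('wrist');c=snap('wrist','w4_%d.png'%i)
for p in([0,0,-.1014],): print('tip',proj(W,t+p,1))
print('bore@tip xy',proj(W,[t[0],t[1],.045],1))
k=c[150:270,250:400]; cv2.imwrite('pics/w4c.png',cv2.resize(k,None,fx=5,fy=5,interpolation=cv2.INTER_CUBIC))
```

```text
5.8 [ 0.55692451 -0.12423779  0.15454337] [ 0.78008032  0.55326535 -1.92580609]
5.85 [ 0.55689969 -0.12422625  0.15453538] [-0.24704295 -0.31472244 -2.10672036]
5.9 [ 0.55687528 -0.12420327  0.15453129] [-0.03529406 -0.13759045 -1.6077333 ]
tip (np.float64(324.2288787400215), np.float64(199.34007688470942))
bore@tip xy (np.float64(324.200420947681), np.float64(196.65586277851378))
```

View pics/w4c.png

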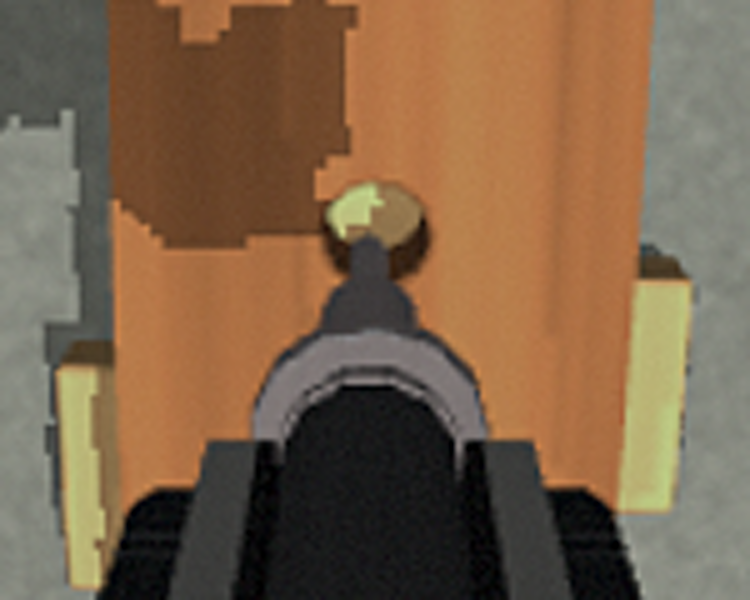

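Call:
{"fn": "step_arm", "kwargs": {
  "rows": [
    [[0.5,0.4,2],0],
    [[0.9,0.8,5],0],
    [[0.9,0.8,8],0],
    [[0.9,0.8,10.5],0],
    [[0.9,0.8,10.5],0]
  ]
}}

```text
t: 6.45
eef_pos: [0.5572, -0.1232, 0.1433]
ee_rot: [-0.0, 0.707, 0.707, -0.0]
ft_force: [-0.3, 0.0, -1.5]
grip_width: 0.216
```

Call:
{"fn": "step_arm", "kwargs": {
  "rows": [
    [[0,0,0.6],0],
    [[0,0,1.2],0],
    [[0,0,1.8],0],
    [[0,0,2.4],0],
    [[0,0,2.4],0]
  ]
}}

```text
t: 6.95
eef_pos: [0.5575, -0.1233, 0.1414]
ee_rot: [-0.0, 0.707, 0.707, 0.0]
ft_force: [0.4, -0.3, -1.4]
grip_width: 0.215
```

Call:
{"fn": "step_arm", "kwargs": {
  "rows": [
    [[0,0,0.6],0],
    [[0,0,1.2],0],
    [[0,0,1.8],0],
    [[0,0,2.4],0],
    [[0,0,2.4],0]
  ]
}}

```text
t: 7.45
eef_pos: [0.5575, -0.1233, 0.1389]
ee_rot: [-0.0, 0.707, 0.707, -0.0]
ft_force: [0.6, -0.5, -2.3]
grip_width: 0.219
```

Call:
{"fn": "step_arm", "kwargs": {
  "rows": [
    [[0,0,0.6],0],
    [[0,0,1.2],0],
    [[0,0,1.8],0],
    [[0,0,2.4],0],
    [[0,0,2.4],0]
  ]
}}

```text
t: 7.95
eef_pos: [0.5574, -0.1233, 0.1365]
ee_rot: [-0.0, 0.707, 0.707, -0.0]
ft_force: [1.1, -0.3, -1.5]
grip_width: 0.213
```

Call:
{"fn": "step_arm", "kwargs": {
  "rows": [
    [[0,0,0.6],0],
    [[0,0,1.2],0],
    [[0,0,1.8],0],
    [[0,0,2.4],0],
    [[0,0,2.4],0]
  ]
}}

```text
t: 8.45
eef_pos: [0.5574, -0.1233, 0.1341]
ee_rot: [-0.0, 0.707, 0.707, -0.0]
ft_force: [0.6, -0.1, -0.9]
grip_width: 0.211
```

Call:
{"fn": "step_arm", "kwargs": {
  "rows": [
    [[0,0,0.6],0],
    [[0,0,1.2],0],
    [[0,0,1.8],0],
    [[0,0,2.4],0],
    [[0,0,2.4],0]
  ]
}}

```text
t: 8.95
eef_pos: [0.5574, -0.1233, 0.1317]
ee_rot: [-0.0, 0.707, 0.707, -0.0]
ft_force: [-0.4, -0.9, -1.7]
grip_width: 0.219
```

Call:
{"fn": "step_arm", "kwargs": {
  "rows": [
    [[0,0,0.6],0],
    [[0,0,1.2],0],
    [[0,0,1.8],0],
    [[0,0,2.4],0],
    [[0,0,2.4],0]
  ]
}}

```text
t: 9.45
eef_pos: [0.5575, -0.1233, 0.1293]
ee_rot: [-0.0, 0.707, 0.707, -0.0]
ft_force: [-0.1, -0.8, -2.2]
grip_width: 0.214
```

Call:
{"fn": "step_arm", "kwargs": {
  "rows": [
    [[0,0,0.6],0],
    [[0,0,1.2],0],
    [[0,0,1.8],0],
    [[0,0,2.4],0],
    [[0,0,2.4],0]
  ]
}}

```text
t: 9.95
eef_pos: [0.5574, -0.1233, 0.1269]
ee_rot: [-0.0, 0.707, 0.707, -0.0]
ft_force: [-0.4, -0.2, -1.8]
grip_width: 0.22
```

Call:
{"fn": "step_arm", "kwargs": {
  "rows": [
    [[0,0,0.6],0],
    [[0,0,1.2],0],
    [[0,0,1.8],0],
    [[0,0,2.4],0],
    [[0,0,2.4],0]
  ]
}}

```text
t: 10.45
eef_pos: [0.5574, -0.1233, 0.1245]
ee_rot: [-0.0, 0.707, 0.707, -0.0]
ft_force: [-0.4, -0.7, -1.3]
grip_width: 0.214
```

Call:
{"fn": "step_arm", "kwargs": {
  "rows": [
    [[0,0,0.6],0],
    [[0,0,1.2],0],
    [[0,0,1.8],0],
    [[0,0,2.4],0],
    [[0,0,2.4],0]
  ]
}}

```text
t: 10.95
eef_pos: [0.5576, -0.1233, 0.1223]
ee_rot: [0.0, 0.707, 0.707, 0.0]
ft_force: [-0.1, -0.9, 0.3]
grip_width: 0.22
```

Call:
{"fn": "step_arm", "kwargs": {
  "rows": [
    [[0,0,0.5],0],
    [[0,0,1.0],0],
    [[0,0,1.5],0],
    [[0,0,1.5],0],
    [[0,0,1.5],0]
  ]
}}

```text
t: 11.45
eef_pos: [0.5577, -0.1234, 0.1211]
ee_rot: [0.0, 0.707, 0.707, 0.0]
ft_force: [-1.1, 0.5, 4.8]
grip_width: 0.217
```

Call:
{"fn": "step_arm", "kwargs": {
  "rows": [
    [[0,0,0.5],0],
    [[0,0,1.0],0],
    [[0,0,1.5],0],
    [[0,0,1.8],0],
    [[0,0,1.8],0]
  ]
}}

```text
t: 11.95
eef_pos: [0.558, -0.1235, 0.1199]
ee_rot: [0.0, 0.707, 0.707, 0.0]
ft_force: [-2.6, 0.9, 11.0]
grip_width: 0.217
```

Run:
```python
from h import *
F=[]
for i in range(6):
    optics.snapshot('side'); o=readout.get_obs(); F.append(o['ft_force'])
print(o['t'],np.mean(F,0),np.round(np.array(F)[:,2],1),o['eef_pos'])
```

```text
12.25 [-2.6647776   0.44031949 10.03584476] [11.1 10.4 10.  10.  10.2  8.7] [ 0.55796348 -0.12343005  0.11997485]
```

Call:
{"fn": "step_arm", "kwargs": {
  "rows": [
    [[0,0,0.3],0],
    [[0,0,0.6],0],
    [[0,0,0.6],0],
    [[0,0,0.6],0],
    [[0,0,0.6],0]
  ]
}}

```text
t: 12.75
eef_pos: [0.558, -0.1234, 0.1196]
ee_rot: [0.0, 0.707, 0.707, 0.0]
ft_force: [-2.7, 0.6, 11.2]
grip_width: 0.217
```

Call:
{"fn": "step_arm", "kwargs": {
  "rows": [
    [[0,0,0],0],
    [[0,0,0],0],
    [[0,0,0],0],
    [[0,0,0],0],
    [[0,0,0],0]
  ]
}}

```text
t: 13.25
eef_pos: [0.558, -0.1235, 0.1195]
ee_rot: [0.0, 0.707, 0.707, 0.0]
ft_force: [-2.4, 0.3, 12.0]
grip_width: 0.22
```

Call:
{"fn": "step_arm", "kwargs": {
  "rows": [
    [[0,0,0],0],
    [[0,0,0],0],
    [[0,0,0],0],
    [[0,0,0],0],
    [[0,0,0],0]
  ]
}}

```text
t: 13.75
eef_pos: [0.558, -0.1234, 0.1196]
ee_rot: [0.0, 0.707, 0.707, 0.0]
ft_force: [-2.8, 0.2, 11.4]
grip_width: 0.217
```

Call:
{"fn": "step_arm", "kwargs": {
  "rows": [
    [[0,0,0],0],
    [[0,0,0],0],
    [[0,0,0],0],
    [[0,0,0],0],
    [[0,0,0],0]
  ]
}}

```text
t: 14.25
eef_pos: [0.558, -0.1234, 0.1196]
ee_rot: [0.0, 0.707, 0.707, 0.0]
ft_force: [-3.2, 0.1, 12.5]
grip_width: 0.215
```

Call:
{"fn": "step_arm", "kwargs": {
  "rows": [
    [[0,0,-0.8],0],
    [[0,0,-1.6],0],
    [[0,0,-2.4],0],
    [[0,0,-3.2],0],
    [[0,0,-4],0]
  ]
}}

```text
t: 14.75
eef_pos: [0.5576, -0.1233, 0.1222]
ee_rot: [0.0, 0.707, 0.707, 0.0]
ft_force: [0.3, -0.8, -1.1]
grip_width: 0.218
```

Call:
{"fn": "step_arm", "kwargs": {
  "rows": [
    [[0,0,-2],0],
    [[0,0,-6],0],
    [[0,0,-12],0],
    [[0,0,-20],0],
    [[0,0,-30],0]
  ]
}}

```text
t: 15.25
eef_pos: [0.5574, -0.1233, 0.1529]
ee_rot: [-0.0, 0.707, 0.707, -0.0]
ft_force: [-0.6, -0.2, -1.6]
grip_width: 0.223
```

Call:
{"fn": "step_arm", "kwargs": {
  "rows": [
    [[0,0,-20],0],
    [[0,0,-45],0],
    [[0,0,-70],0],
    [[0,0,-82],0],
    [[0,0,-82],0]
  ]
}}

```text
t: 15.75
eef_pos: [0.5587, -0.1235, 0.2365]
ee_rot: [0.002, 0.707, 0.707, 0.001]
ft_force: [0.3, 0.4, -1.2]
grip_width: 0.215
```

Call:
{"fn": "step_arm", "kwargs": {
  "rows": [
    [[30,0,-2],0],
    [[70,-2,-2],0],
    [[115,-4,-2],0],
    [[160,-6,-2],0],
    [[205,-8,-2],0]
  ]
}}

```text
t: 16.25
eef_pos: [0.5484, 0.0832, 0.235]
ee_rot: [-0.001, 0.707, 0.707, -0.001]
ft_force: [0.9, -0.1, -0.4]
grip_width: 0.218
```

Call:
{"fn": "step_arm", "kwargs": {
  "rows": [
    [[45,-2,0],0],
    [[90,-3,0],0],
    [[130,-4.5,0],0],
    [[152.3,-4.5,0],0],
    [[152.3,-4.5,0],0]
  ]
}}

```text
t: 16.75
eef_pos: [0.5431, 0.2388, 0.2346]
ee_rot: [-0.001, 0.705, 0.71, -0.0]
ft_force: [-0.5, -0.2, -1.4]
grip_width: 0.218
```

Call:
{"fn": "step_arm", "kwargs": {
  "rows": [
    [[0,0,10],0],
    [[0,0,20],0],
    [[0,0,25],0],
    [[0,0,25],0],
    [[0,0,25],0]
  ]
}}

```text
t: 17.25
eef_pos: [0.5451, 0.2333, 0.2111]
ee_rot: [-0.0, 0.707, 0.707, -0.0]
ft_force: [0.2, 0.3, -1.4]
grip_width: 0.218
```

Run:
```python
from h import *
o=readout.get_obs();t=np.array(o['eef_pos']);print(o['t'],t,o['ee_rot'],o['ft_force'])
W=optics.camera_params('wrist');c=snap('wrist','w5.png')
print('tip',proj(W,t+[0,0,-.1014],1),'hole under tip',proj(W,[t[0],t[1],.08],1),'start',proj(W,[.5455,.2343,.08],1))
k=c[150:270,250:400]; cv2.imwrite('pics/w5c.png',cv2.resize(k,None,fx=5,fy=5,interpolation=cv2.INTER_CUBIC))
```

```text
17.25 [0.54512986 0.23330761 0.21114082] [-1.31465630e-06  7.07479759e-01  7.06733581e-01 -1.89491783e-04] [ 0.23247136  0.2882477  -1.43915005]
tip (np.float64(324.2630883186794), np.float64(199.31920766660028)) hole under tip (np.float64(324.184734954922), np.float64(190.2228170735637)) start (np.float64(324.59096591342984), np.float64(189.16461557010066))
```

View pics/w5c.png

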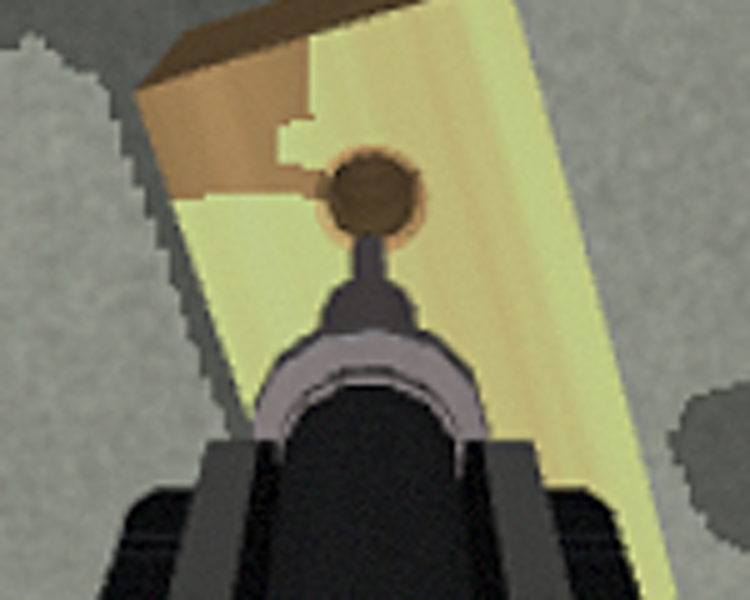

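Call:
{"fn": "step_arm", "kwargs": {
  "rows": [
    [[0.5,0.1,8],0],
    [[1,0.2,20],0],
    [[1,0.2,35],0],
    [[1,0.2,50],0],
    [[1,0.2,50],0]
  ]
}}

```text
t: 17.8
eef_pos: [0.5433, 0.2341, 0.158]
ee_rot: [-0.001, 0.707, 0.707, -0.003]
ft_force: [-1.0, -0.4, -0.9]
grip_width: 0.217
```

Call:
{"fn": "step_arm", "kwargs": {
  "rows": [
    [[0,0,5],0],
    [[0,0,10],0],
    [[0,0,14],0],
    [[0,0,18],0],
    [[0,0,20],0]
  ]
}}

```text
t: 18.3
eef_pos: [0.5452, 0.235, 0.141]
ee_rot: [-0.0, 0.707, 0.707, -0.0]
ft_force: [0.4, -0.0, -1.3]
grip_width: 0.212
```

Call:
{"fn": "step_arm", "kwargs": {
  "rows": [
    [[0,0,5],0],
    [[0,0,10],0],
    [[0,0,15],0],
    [[0,0,20],0],
    [[0,0,23],0]
  ]
}}

```text
t: 18.8
eef_pos: [0.545, 0.2349, 0.1176]
ee_rot: [-0.0, 0.707, 0.707, -0.0]
ft_force: [0.3, -0.3, -2.1]
grip_width: 0.217
```

Sleeve is inside without contact forces; about 10 mm to go.

Call:
{"fn": "step_arm", "kwargs": {
  "rows": [
    [[0,0,3],0],
    [[0,0,6],0],
    [[0,0,8],0],
    [[0,0,9.5],0],
    [[0,0,9.5],0]
  ]
}}

```text
t: 19.3
eef_pos: [0.5452, 0.235, 0.1087]
ee_rot: [-0.0, 0.707, 0.707, -0.0]
ft_force: [-0.0, 0.0, -1.7]
grip_width: 0.221
```

Call:
{"fn": "step_arm", "kwargs": {
  "rows": [
    [[0,0,0.5],0],
    [[0,0,1],0],
    [[0,0,1],0],
    [[0,0,1],0]
  ]
}}

```text
t: 19.7
eef_pos: [0.5453, 0.235, 0.1079]
ee_rot: [0.0, 0.707, 0.707, 0.0]
ft_force: [0.6, 0.4, -1.6]
grip_width: 0.212
```

Call:
{"fn": "step_arm", "kwargs": {
  "rows": [
    [[0,0,0.4],0],
    [[0,0,0.8],0],
    [[0,0,0.8],0],
    [[0,0,0.8],0]
  ]
}}

```text
t: 20.1
eef_pos: [0.5453, 0.2351, 0.1074]
ee_rot: [0.0, 0.707, 0.707, 0.0]
ft_force: [-2.4, -1.6, 4.4]
grip_width: 0.215
```

Call:
{"fn": "step_arm", "kwargs": {
  "rows": [
    [[0,0,0],0],
    [[0,0,0],0],
    [[0,0,0],0],
    [[0,0,0],0],
    [[0,0,0],0]
  ],
  "hand": 0.6
}}

```text
t: 20.6
eef_pos: [0.5452, 0.235, 0.1069]
ee_rot: [0.0, 0.707, 0.707, -0.0]
ft_force: [0.8, -0.4, 0.2]
grip_width: 0.401
```

Call:
{"fn": "step_arm", "kwargs": {
  "rows": [
    [[0,0,0],0],
    [[0,0,0],0],
    [[0,0,0],0],
    [[0,0,0],0],
    [[0,0,0],0]
  ],
  "hand": 0.2
}}

```text
t: 21.1
eef_pos: [0.5452, 0.235, 0.107]
ee_rot: [0.0, 0.707, 0.707, 0.0]
ft_force: [0.8, -0.2, 0.1]
grip_width: 0.801
```

Call:
{"fn": "step_arm", "kwargs": {
  "rows": [
    [[0,0,-10],0],
    [[0,0,-30],0],
    [[0,0,-60],0],
    [[0,0,-100],0],
    [[0,0,-130],0]
  ]
}}

```text
t: 21.6
eef_pos: [0.5457, 0.2352, 0.2402]
ee_rot: [0.0, 0.707, 0.707, 0.001]
ft_force: [0.5, 0.3, 0.0]
grip_width: 0.803
```

Call:
{"fn": "step_arm", "kwargs": {
  "rows": [
    [[0,0,0],0],
    [[0,0,0],0],
    [[0,0,0],0],
    [[0,0,0],0],
    [[0,0,0],0]
  ]
}}

```text
t: 22.1
eef_pos: [0.5447, 0.2347, 0.2359]
ee_rot: [-0.0, 0.707, 0.707, -0.001]
ft_force: [-0.2, -0.0, 0.6]
grip_width: 0.801
```

Run:
```python
from h import *
o=readout.get_obs();print(o['t'],o['eef_pos'],o['grip_width'],o['ft_force'])
W=optics.camera_params('wrist');c=snap('wrist','w6.png')
print(proj(W,[.5445,.234,.152],1),proj(W,[.5445,.234,.086],1))
a=snap('scene','s6.png');b=snap('side','d6.png')
k=lambda i,s:cv2.resize(i,None,fx=s,fy=s,interpolation=cv2.INTER_CUBIC)
A=k(a[130:230,350:440],3);B=k(b[190:290,230:320],3);C=k(c[140:290,260:390],2)
cv2.imwrite('pics/t6.png',np.hstack([A,B,C]))
# same view as at the start: difference at punch
for n,i,p in(('scene0',a,(slice(140,180),slice(395,420))),('side0',b,(slice(212,246),slice(258,280)))):
    print(n,np.abs(cv2.imread('pics/%s.png'%n)[p].astype(int)-i[p]).mean())
```

```text
22.1 [0.54472298 0.23474403 0.23594299] 0.8009567856512351 [-0.23285531 -0.01595921  0.63876084]
(np.float64(324.22807682010523), np.float64(206.55643043533647)) (np.float64(324.1746310499988), np.float64(186.0297791481111))
scene0 19.234
side0 6.457219251336898
```

View pics/t6.png

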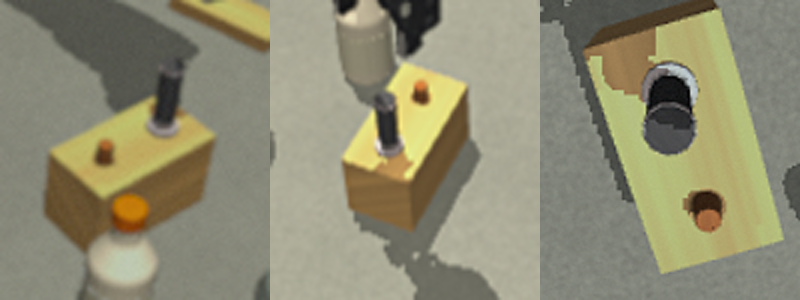

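```bash
python3 -c "
from h import *
print(r.hand_in())"
```

```text
the job is handed in; nothing more can be done
None
```

I marked the pilot point, put the punch back in the hole it came from, let go, and handed the job in at about 22 s of the 58 s. The hand-in gives no verdict, so what follows is from my own readings.

- **Press:** I felt the floor of the bore about 23 mm down. I then held about 13.5 N, going by the wrist force minus its no-load reading, for about 2 s. The wrist force and the spring travel disagreed slightly: the travel suggests nearer 15 N. Both are within 11 to 17 N.
- **Centring:** In the wrist pictures I estimated the tip within about 1 mm of the bore's middle. My first two-camera estimate of the bore differed from that by about 1 mm. While pressing there was a sideways force of about 3 N and the tool shifted about 0.5 mm in x. It came back when unloaded, and I saw no sign of the tip sliding.
- **Putting it back:** The punch went into its hole without side force, and the upward force showed the collar touching the stand.
- **Last pictures:** The punch stands upright with its collar on the block, and its top is within about half a pixel of where it was at the start. The dowel is in its own hole and the gripper is open and clear above. A plain before-and-after picture difference at the punch was not near zero (about 19 in the scene view). I did not look into it, but suspect the arm and its shadow. I did not measure the other bystanders; nothing near the punch or the rail looked moved.

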